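Seat the well plate and snap the toggle clamp shut

TASK

The white well plate lies short of the end stop in its metal clamping nest. With the fingertips push it along the nest until it is fully home against the stop, then push the toggle clamp's upright black handle over, away from the plate and down past its dead point, so that it snaps down and stays locked with the pad on the plate. Only push: do not lift or tip the plate, and leave the two tubes, the jar and the dish standing where they are.

Things in the scene. Friction and masses are not known exactly. Their poses are not given: they have to be found in the camera images.
- nest: Aluminium clamping nest bolted to the bench: base 124 (x) x 300 (y) x 15 mm; turned up to 0.5 rad. Origin: centre of its underside, at bench height; y runs along the channel to the stop and clamp, z up. The plate slides on the base (z = 15 mm) between low rails (inner faces x = +-44.5 mm, tops z = 23 mm, y = -130 to 60 mm); the -y end is open.
- stop_face (a point): Middle of the end stop's face that the plate must meet, at (0, 60, 24) mm in the nest's frame; the stop is a steel strip 100 mm wide, top at z = 33 mm. The toggle clamp stands behind it.
- pad (a point): Underside of the rubber pad on the clamp's hold-down bar. Raised over the plate's stop end while open (about y = 27, z = 86 mm in the nest's frame); the handle, as it goes over, brings it down onto the plate at y = 30 mm.
- plate_center (a point): Centre (half-way up) of the loose white well plate, 85.5 (x) x 127.8 (y) x 14.5 mm, about 0.14 kg, 24 round wells on top; its axes lie along the nest's, with 1.5 mm play to each rail. Fully home its centre is at y = -3.9 mm in the nest's frame; it starts 15 to 42 mm short. The end face to push is 63.9 mm from the centre, towards the nest's -y.
- handle_pivot (a point): Centre of the handle's horizontal pivot pin (along the nest's x), at (0, 104, 60) mm in the nest's frame, between two steel cheeks 40 mm apart overall whose tops are at z = 72 mm.
- handle_end (a point): Point on the handle's centre line 90 mm from its pivot, in the black grip: a round bar 20 mm in diameter from 42 to 111 mm from the pivot, with a round end. Moves with the handle.
- clamp_handle (a joint): Handle angle, rad. 0: open, leaning 0.1 from vertical towards the plate; grows as it is pushed over towards the nest's +y, then down (lean from vertical = value - 0.1). A spring holds it open (about 5 N squarely on the grip at first, then less); dead point near 1.1, after which it snaps by itself to its stop at 1.6: locked, nearly level. Let go earlier, it springs back.
- tube_a: Bystander: white 50 ml tube with an orange cap standing upright, 34 mm diameter, 115 mm tall; origin at the centre of its foot.
- tube_b: Bystander: the same kind of tube as tube_a.
- jar: Bystander: small amber glass jar, 44 mm diameter, 55 mm tall; origin at the centre of its foot.
- dish: Bystander: closed round culture dish, 63 mm diameter, 16 mm tall; origin at the centre of its foot.

How it is judged (in metres and radians):
On the way, in this order (a step that is already met when the one before it is completed fails the run):
1. the plate is pushed home against the end stop (within 3.5 mm), flat in the nest (y of plate_center in the frame of nest above -0.0074 m and z of plate_center in the frame of nest below 0.0255 m), for 0.2 s.
2. the handle is past its dead point and snapped down to its locked stop (value of joint clamp_handle above 1.5 rad), for 0.2 s.
At the end, for the whole second after the job is handed in: The plate lies flat in the nest within 3.5 mm of the end stop, the clamp handle stays locked (joint above 1.5 rad) with its pad down on the plate (underside below 31.5 mm), and the tubes, jar and dish stand upright within 20 mm of where they were (all of step 1 and value of joint clamp_handle above 1.5 rad and z of pad in the frame of nest below 0.0315 m and angle between plate_center's own z axis and vertical below 0.05 rad and angle between each of tube_a, tube_b, jar, dish's own z axis and vertical below 0.1 rad and distance of each of tube_a, tube_b, jar, dish from where it was at the start of the episode below 0.02 m); the robot touches nothing.
It fails at once if the plate is lifted more than 8 mm off the nest, or tipped (z of plate_center in the frame of nest above 0.0303 m or angle between plate_center's own z axis and vertical above 0.15 rad).
It fails at once if a tube, the jar or the dish is shoved more than 20 mm, lifted or knocked over (distance of any of tube_a, tube_b, jar, dish from where it was at the start of the episode above 0.02 m or angle between any of tube_a, tube_b, jar, dish's own z axis and vertical above 0.4 rad).
It fails at once if the clamp is driven past its dead point before the plate is home (value of joint clamp_handle above 1.2 rad and y of plate_center in the frame of nest below -0.0094 m).
It also fails if it takes over 45 s, if anything falls off the work surface, if the arm or the gripper's body presses on something with over 40 N, if the wrist force passes 120 N, or if a joint passes its speed limit or range.

ROBOT

A 6-joint arm with a two-finger parallel gripper is mounted at the origin on the work surface. World frame = base frame: x ahead of the robot, y to its left, z up, the work surface at z = 0. Lengths are in m, angles in degrees, forces in N, time in s.
With the tool pointing down it reaches from about 0.35 to 0.875 m from the base axis. Payload 4.2 kg.
Tool frame: the origin (TCP) lies midway between the tips of the shut fingers; the grasp point (between the pads) lies 19 mm behind it; z points along the fingers, y is the line along which they close (so a half turn about z gives the same grasp; the last joint's range is limited). The gripper opens to 87 mm and grips with 3 to 60 N. Pads are 19 mm wide; open, the fingers measure 117 mm over their backs; the gripper's body (75 mm by 190 mm) begins 51 mm behind the grasp point.
Start: joints at [87.41, 22.042, 0.453, 0, -68.411, -14.817], TCP at [0.187, 0.596, 0.223] pointing down, gripper open.
Joint ranges: [-179.83, 179.83], [-69.29, 118.12], [-61.27, 80.66], [-181.25, 117.63], [-171.15, -9.14], [-177.46, 177.46]. Speed limits (degrees/s): [159.86, 159.86, 180, 180, 180, 180].

INTERFACE

Orientations are given as a 3x3 rotation matrix whose columns are the frame's x, y, z axes.
In Python, from station import r, cams gives the robot as it stands.
- The arm moves only by the tool play_rows, never from a script. Its argument "commands" is text: rows parted by semicolons, each of 6 numbers parted by spaces: the shift along the world's x, y, z normalised to -1 to 1, where 1 is 30 mm, then the turn, a rotation vector about the world's x, y, z normalised to -1 to 1, where 1 is 0.15 rad. A call has 1 to 20 rows; each row shifts and turns the commanded pose from where the row before left it; what a row does not reach is not made up. A row lasts 1/10 s, in which the tool goes at most 50 mm and 8.59 degrees, less where a joint would pass 70% of its speed; a pose out of reach is approached as far as the arm can. A call with a number of a shift or a turn outside -1 to 1 is refused whole. A call with a gripper value outside its range is refused whole. "grip" is the finger opening in mm, from 0 to 87, set as the call begins (left out, the last holds). The fingers move at their own pace and stop on an object; the grip force is fixed at half the most. Time passes only in rows, so rows that do not move let the fingers close. It gives the time, the measured TCP pose, the force, the opening and the grip force at its end, in the units of the state.
- r.sense(): the state, without advancing time (a new reading comes with each control period).
- cams.capture(name): name is "scene" or "top"; returns (picture, depth): 400x640x3 uint8, blue, green, red; 400x640 float32, m along the optical axis (not along the pixel's ray), 0 where there is no reading.
- cams.camera_info(name): a dict with "mtx" (3x3 intrinsics, pixels), "R" (3x3) and "t" (3): a world point X has camera coordinates R X + t. Camera axes: x right, y down, z forward; pixel columns grow to the right and rows downward; lengths in m; the calibration is good to about 2 mm. A picture is of the moment at which its call begins. camera_info takes no time and is no camera call.
- r.finish_job(): hands the job in; it is judged then, once.
The state is a dict: "time_s": time; "joints": joint angles; "joint_velocities": joint speeds; "effort": joint torques, N m; "tcp_pos": TCP position; "ee_rot": TCP orientation; "wrist_force": force on the tool from outside, world axes, zero at the start; "moment": the same for the moment, N m; "gripper_width": opening from 0.0 (shut) to 1.0 (fully open); "gripper_force": force on a finger pad.
Only numpy, scipy, OpenCV 4.12 (cv2) and the standard library are available. Lean on these libraries where they do the work, as an engineer would, in place of code of your own. Each camera call takes 0.05 s, during which the arm holds its last target. There are 200 camera calls.

## Working session

There is one attempt and no reset: what is moved stays moved. The work goes in short steps, Python scripts to look and compute and a tool call to move; the robot and the scene stay as the last step left them, time stands still between calls to the robot, and variables do not carry over. Pictures are saved under pics/ and viewed, at most 10 in all, crops included, and the job is handed in when it is done.

Besides the shell and the picture viewer there is one more tool, called by a JSON object that holds its "method" and its "body". play_rows: Moves the arm, as the interface text tells. Scaled input: -1 to 1 covers 30 mm each way for a shift and 0.15 rad each way for a turn. Its arguments: {"type":"object","properties":{"commands":{"type":"string"},"grip":{"type":"number"}},"required":["commands"]}

```bash
mkdir -p pics
python3 - <<'E'
from station import r,cams
import cv2,numpy as np
for n in("top","scene"):
    p,d=cams.capture(n); cv2.imwrite(f"pics/{n}0.png",p); np.save(f"pics/{n}0.npy",d)
    i=cams.camera_info(n); print(n,np.round(i["mtx"],1).tolist(),np.round(i["R"],3).tolist(),np.round(i["t"],3))
s=r.sense();print(s["time_s"],s["tcp_pos"],np.round(s["ee_rot"],3).tolist(),s["wrist_force"])
E
```

```text
top [[417.0, 0.0, 332.0], [0.0, 417.0, 203.7], [0.0, 0.0, 1.0]] [[0.013, -1.0, 0.004], [-0.984, -0.013, -0.18], [0.18, -0.002, -0.984]] [-0.021  0.583  0.688]
scene [[389.4, 0.0, 324.2], [0.0, 389.4, 203.3], [0.0, 0.0, 1.0]] [[-0.814, 0.581, -0.004], [0.431, 0.599, -0.675], [-0.39, -0.551, -0.738]] [ 0.482 -0.177  1.06 ]
0.1 [0.18680597 0.59587115 0.22157418] [[0.954, -0.299, -0.0], [-0.299, -0.954, -0.002], [0.0, 0.002, -1.0]] [-0.70043749  0.374722    0.42443003]
```

View pics/top0.png

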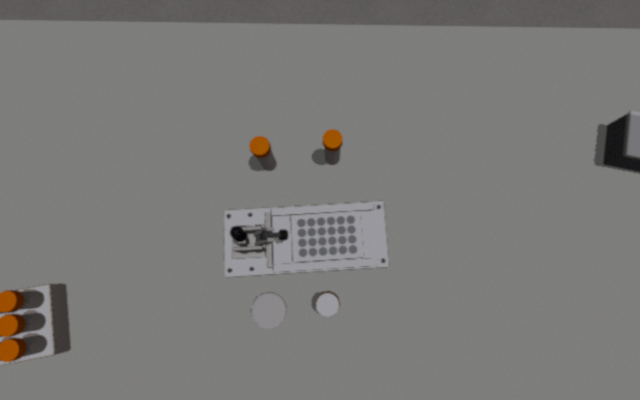

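View pics/scene0.png

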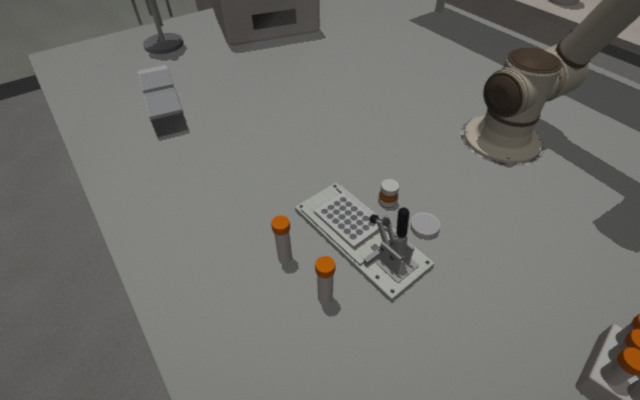

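The top view shows the nest at cols 223–387, rows 203–276. Its open end is on the right (world −y), with the clamp handle near (238,233). The plate is centred near (327,236), tube caps at (260,147) and (333,140), dish at (268,310), jar at (327,304). The scene view agrees: the handle stands upright at (403,222).

```bash
cat > h.py <<'E'
from station import r,cams
import cv2,numpy as np
def cloud(n,d):
    i=cams.camera_info(n);K=i["mtx"];v,u=np.mgrid[:400,:640]
    c=np.stack([(u-K[0,2])*d/K[0,0],(v-K[1,2])*d/K[1,1],d],-1)
    return (c-i["t"])@i["R"]          # R^T (c-t)
def ray(n,uv,z):
    i=cams.camera_info(n);R=np.array(i["R"]);C=-R.T@i["t"]
    q=R.T@np.linalg.inv(i["mtx"])@[uv[0],uv[1],1]
    return C+q*(z-C[2])/q[2]
def proj(n,X):
    i=cams.camera_info(n);c=i["R"]@np.array(X)+i["t"];c=np.array(i["mtx"])@c
    return c[:2]/c[2]
E
python3 - <<'E'
from h import *
p=cv2.imread("pics/top0.png");d=np.load("pics/top0.npy");P=cloud("top",d)
z=P[...,2]; print("bench z",np.median(z[320:380,300:500]), "nest", np.median(z[210:214,230:245]),"plate",np.percentile(z[215:260,295:365],[10,50,90]))
m=((z>.008)&(z<.035)).astype(np.uint8)*255; m[:,:200]=0;m[:,420:]=0
m=cv2.morphologyEx(m,cv2.MORPH_OPEN,np.ones((3,3)))
for c in cv2.findContours(m,0,2)[0]:
    if cv2.contourArea(c)<300: continue
    R=cv2.minAreaRect(c);b=cv2.boxPoints(R);print(np.round(R[0]),np.round(R[1]))
    print([np.round(ray("top",q,.015)*1e3,1)[:2].tolist() for q in b])
g=cv2.cvtColor(p,6)
big=cv2.resize(g[190:330,205:405],None,fx=4,fy=4,interpolation=cv2.INTER_CUBIC);cv2.imwrite("pics/c1.png",cv2.convertScaleAbs(big,alpha=1.2))
# wells
w=((g<140)&(z>.02)&(z<.04)).astype(np.uint8)*255
n,l,s,ce=cv2.connectedComponentsWithStats(w[205:270,290:365])
W=[ray("top",ce[i]+[290,205],.0295)[:2] for i in range(1,n) if 25<s[i,4]<100]
W=np.array(W);print(len(W),W.mean(0));print(cv2.minAreaRect((W*1e3).astype(np.float32)))
E
```

```text
bench z -0.0005666932575480831 nest 0.014081867162044705 plate [0.02667735 0.02863679 0.03036229]
[269. 310.] [35. 34.]
[[426.3, 128.0], [427.0, 66.9], [366.3, 64.9], [365.6, 125.1]]
[305. 238.] [ 67. 164.]
[[575.2, 192.8], [598.1, -112.4], [474.1, -118.6], [452.5, 178.0]]
2 [0.5691903  0.01252964]
((569.1903076171875, 12.529645919799805), (55.09711837768555, 0.0), 94.71154022216797)
```

View pics/c1.png

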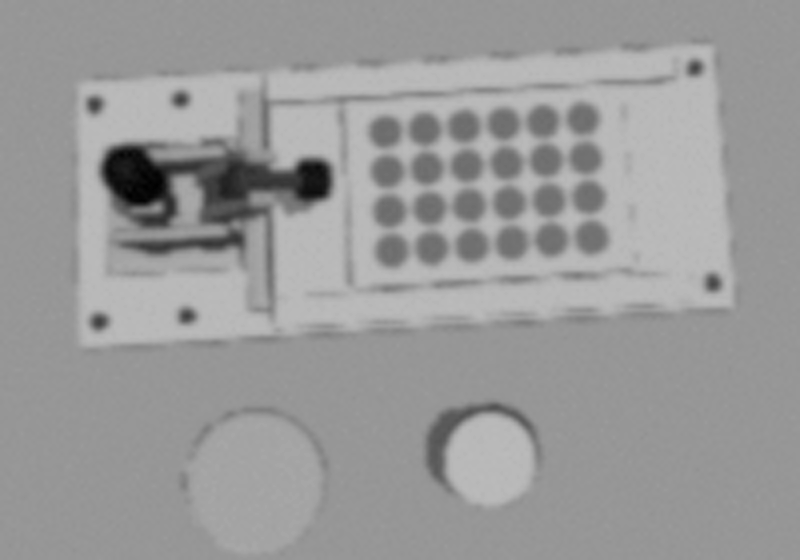

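The crop shows the nest corners at crop (80,82), (714,45), (734,306) and (80,346), with 24 wells spanning (385,132) to (592,238). The dark handle top is at (130,172) and the pad at (312,180). Refining these with thresholds.

Run:
```python
from h import *
b=cv2.imread("pics/c1.png",0)
f=lambda c:(np.array(c)+.5)/4-.5+[205,190]
co=[(80,82),(714,45),(734,306),(80,346)]
Q=np.array([ray("top",f(c),.015)[:2] for c in co]);print("corners",np.round(Q*1e3,1).tolist(),"sides",[round(1e3*np.linalg.norm(Q[i]-Q[i-1]),1) for i in range(4)])
C=Q.mean(0);yd=(Q[0]+Q[3]-Q[1]-Q[2]);yd/=np.linalg.norm(yd)
sc=[(95,104),(695,67),(713,283),(99,321)]
S=np.array([ray("top",f(c),.015)[:2] for c in sc]);ys=(S[0]+S[3]-S[1]-S[2]);ys/=np.linalg.norm(ys)
print("C",C,"screws C",S.mean(0),"y",yd,ys)
w=(b<150).astype(np.uint8);w[:,:355]=0;w[:,620:]=0;w[:90]=0;w[275:]=0
n,l,s,ce=cv2.connectedComponentsWithStats(w)
W=np.array([ray("top",f(ce[i]),.0295)[:2] for i in range(1,n) if 400<s[i,4]<1600])
print(len(W),"plate",W.mean(0),cv2.minAreaRect((W*1e3).astype(np.float32)))
y=yd;x=np.array([y[1],-y[0]])
R=np.c_[x,y]
print("plate in nest mm",(W.mean(0)-C)@R*1e3, "plate axis", np.linalg.svd(W-W.mean(0))[2][0])
N=lambda q:np.r_[C+R@np.array(q[:2])/1e3,q[2]/1e3]
for nm,q in dict(pad=(0,27,86),pivot=(0,104,60),gripend=(0,104-11,60+110),stopL=(-50,60,33),stopR=(50,60,33)).items():
    X=N(q);u=proj("top",X);print(nm,np.round(X,4),"crop px",np.round((u-[205,190]+.5)*4-.5),"scene",np.round(proj("scene",X)))
for nm,u,z in(("tubeA",(260,147),.115),("tubeB",(333,140),.115),("dish",(268.5,310),.016),("jar",(327,304.5),.055)):
    X=ray("top",u,z)[:2];print(nm,X,"nest",np.round((X-C)@R*1e3))
```

```text
corners [[574.7, 186.0], [596.3, -109.4], [475.4, -117.4], [453.7, 178.8]] sides [np.float64(121.2), np.float64(296.2), np.float64(121.1), np.float64(297.0)]
C [0.52504136 0.03449382] screws C [0.52521685 0.03522469] y [-0.0728461   0.99734319] [-0.07487979  0.99719257]
24 plate [ 0.52811773 -0.00454874] ((528.1438598632812, -4.572990417480469), (54.09354782104492, 89.9713134765625), 4.50555944442749)
plate in nest mm [  0.22409986 -39.16293079] plate axis [-0.07945544  0.99683842]
pad [0.5231 0.0614 0.086 ] crop px [328. 180.] scene [371. 217.]
pivot [0.5175 0.1382 0.06  ] crop px [157. 197.] scene [399. 250.]
gripend [0.5183 0.1272 0.17  ] crop px [126. 166.] scene [403. 208.]
stopL [0.4708 0.0907 0.033 ] crop px [271. 309.] scene [398. 231.]
stopR [0.5705 0.098  0.033 ] crop px [263.  87.] scene [362. 257.]
tubeA [0.66567035 0.10756259] nest [146.  63.]
tubeB [ 0.6795875  -0.01387198] nest [151. -59.]
dish [0.39527633 0.09696481] nest [-125.   72.]
jar [ 0.40830901 -0.00741178] nest [-119.  -33.]
```

The measured geometry matches the given sizes: sides 121×297 against 124×300, the stop edges and pad reproject correctly, and the plate is about 35 mm short. Nest centre is (0.525, 0.0347), yaw 4.27°. I'll go over the open end with the fingers across the channel.

{"method": "play_rows", "body": {"commands": "0.483 -0.954 0 0 0 -0.3975;0.483 -0.954 0 0 0 -0.3975;0.483 -0.954 0 0 0 -0.3975;0.483 -0.954 0 0 0 -0.3975;0.483 -0.954 0 0 0 -0.3975;0.483 -0.954 0 0 0 -0.3975;0.483 -0.954 0 0 0 -0.3975;0.483 -0.954 0 0 0 -0.3975;0.483 -0.954 0 0 0 -0.3975;0.483 -0.954 0 0 0 -0.3975;0.483 -0.954 0 0 0 -0.3975;0.483 -0.954 0 0 0 -0.3975;0.483 -0.954 0 0 0 -0.3975;0.483 -0.954 0 0 0 -0.3975;0.483 -0.954 0 0 0 -0.3975;0.483 -0.954 0 0 0 -0.3975;0.483 -0.954 0 0 0 -0.3975;0.483 -0.954 0 0 0 -0.3975;0.483 -0.954 0 0 0 -0.3975;0.483 -0.954 0 0 0 -0.3975", "grip": 40}}

```text
time_s: 2.1
tcp_pos: [0.4769, 0.0226, 0.2223]
ee_rot: [[0.072, -0.997, -0.001], [-0.997, -0.072, 0.0], [-0.0, 0.001, -1.0]]
wrist_force: [-0.1, 0.3, -0.3]
gripper_width: 0.456
gripper_force: 0.0
```

{"method": "play_rows", "body": {"commands": "0.483 -0.954 0 0 0 0;0.483 -0.954 0 0 0 0;0.483 -0.954 0 0 0 0;0.483 -0.954 0 0 0 0;0 0 0 0 0 0;0 0 0 0 0 0;0 0 0 0 0 0"}}

```text
time_s: 2.8
tcp_pos: [0.5341, -0.09, 0.2222]
ee_rot: [[0.075, -0.997, -0.001], [-0.997, -0.075, 0.0], [-0.0, 0.001, -1.0]]
wrist_force: [-0.1, 0.4, -0.4]
gripper_width: 0.455
gripper_force: 0.0
```

{"method": "play_rows", "body": {"commands": "0 -0.07 -0.8 0 0 0;0 0 -0.8 0 0 0;0 0 -0.8 0 0 0;0 0 -0.8 0 0 0;0 0 -0.8 0 0 0;0 0 -0.8 0 0 0;0 0 -0.8 0 0 0;0 0 -0.8 0 0 0;0 0 -0.17 0 0 0;0 0 -0.17 0 0 0;0 0 0 0 0 0;0 0 0 0 0 0"}}

```text
time_s: 4.0
tcp_pos: [0.5355, -0.0923, 0.0215]
ee_rot: [[0.075, -0.997, 0.002], [-0.997, -0.075, 0.0], [0.0, -0.002, -1.0]]
wrist_force: [-0.7, 0.1, -0.0]
gripper_width: 0.462
gripper_force: 0.0
```

Run:
```python
from h import *
p,d=cams.capture("scene");cv2.imwrite("pics/s1.png",cv2.resize(p[120:320,230:480],None,fx=3,fy=3,interpolation=2))
```

```text
(no output)
```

View pics/s1.png

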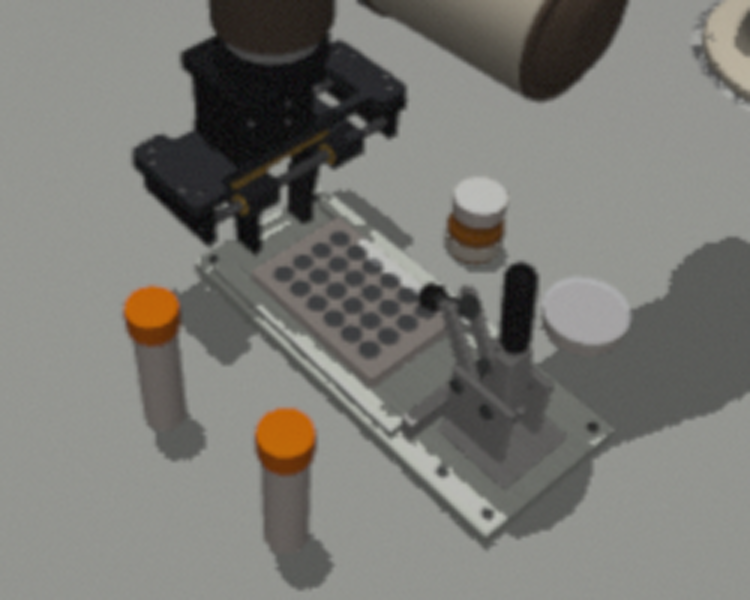

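The fingers (crop (250,235) and (300,200)) stand behind the plate's end face between the rails. Pushing along the nest's y.

{"method": "play_rows", "body": {"commands": "-0.012 0.166 0 0 0 0;-0.012 0.166 0 0 0 0;-0.012 0.166 0 0 0 0;-0.012 0.166 0 0 0 0;-0.012 0.166 0 0 0 0;-0.012 0.166 0 0 0 0;-0.012 0.166 0 0 0 0;-0.012 0.166 0 0 0 0;0 0 0 0 0 0"}}

```text
time_s: 4.95
tcp_pos: [0.5316, -0.052, 0.0202]
ee_rot: [[0.075, -0.997, -0.0], [-0.997, -0.075, 0.0], [-0.0, 0.0, -1.0]]
wrist_force: [-0.6, -0.6, -0.2]
gripper_width: 0.459
gripper_force: 0.0
```

{"method": "play_rows", "body": {"commands": "-0.006 0.083 0 0 0 0;-0.006 0.083 0 0 0 0;-0.006 0.083 0 0 0 0;0 0 0 0 0 0"}}

```text
time_s: 5.35
tcp_pos: [0.5312, -0.045, 0.0202]
ee_rot: [[0.075, -0.997, -0.0], [-0.997, -0.075, 0.0], [-0.0, 0.0, -1.0]]
wrist_force: [0.7, -0.2, -0.6]
gripper_width: 0.464
gripper_force: 0.0
```

{"method": "play_rows", "body": {"commands": "-0.005 0.066 0 0 0 0;-0.005 0.066 0 0 0 0;0 0 0 0 0 0"}}

```text
time_s: 5.65
tcp_pos: [0.5311, -0.0419, 0.0204]
ee_rot: [[0.075, -0.997, -0.0], [-0.997, -0.075, -0.001], [0.001, 0.0, -1.0]]
wrist_force: [1.6, -5.9, -0.4]
gripper_width: 0.464
gripper_force: 2.1
```

{"method": "play_rows", "body": {"commands": "-0.005 0.066 0 0 0 0;0 0 0 0 0 0"}}

```text
time_s: 5.85
tcp_pos: [0.531, -0.0417, 0.0206]
ee_rot: [[0.075, -0.997, -0.0], [-0.997, -0.075, -0.003], [0.003, 0.001, -1.0]]
wrist_force: [2.4, -12.3, -0.8]
gripper_width: 0.462
gripper_force: 6.6
```

The stop was met at the predicted TCP position and the force rises, so the plate is home. Backing off, raising and checking from the top.

{"method": "play_rows", "body": {"commands": "0.01 -0.2 0 0 0 0;0.01 -0.2 0 0 0 0;0 0 0.95 0 0 0;0 0 0.95 0 0 0;0 0 0.95 0 0 0;0 0 0.95 0 0 0;0 0 0.95 0 0 0;0 0 0.95 0 0 0;0 0 0.95 0 0 0;0 -0.9 0 0 0 0;0 -0.9 0 0 0 0;0 -0.9 0 0 0 0;0 -0.9 0 0 0 0;0 0 0 0 0 0;0 0 0 0 0 0", "grip": 40}}

```text
time_s: 7.35
tcp_pos: [0.5312, -0.1595, 0.2196]
ee_rot: [[0.073, -0.997, -0.0], [-0.997, -0.073, 0.001], [-0.001, 0.0, -1.0]]
wrist_force: [-0.2, 0.7, 0.7]
gripper_width: 0.459
gripper_force: 0.0
```

Run:
```python
from h import *
p,d=cams.capture("top");g=cv2.cvtColor(p,6)
big=cv2.convertScaleAbs(cv2.resize(g[190:330,205:405],None,fx=4,fy=4,interpolation=cv2.INTER_CUBIC),alpha=1.2);cv2.imwrite("pics/c2.png",big)
```

```text
(no output)
```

View pics/c2.png

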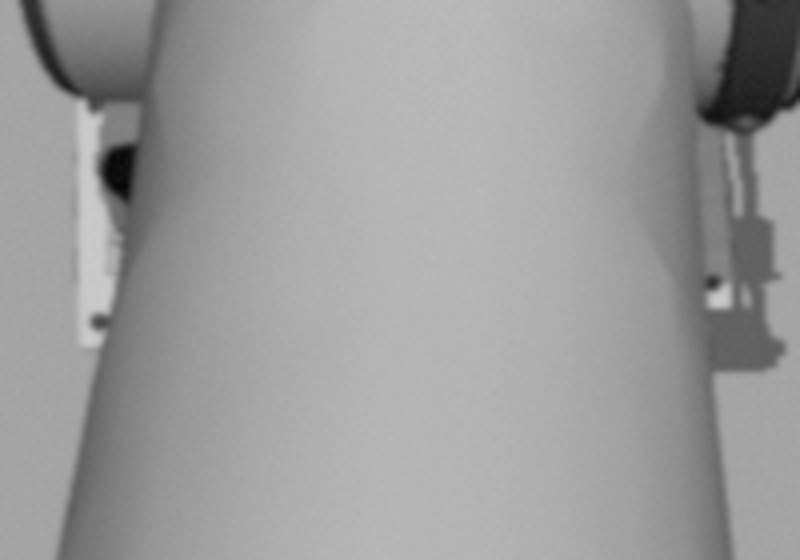

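The arm's link hides the plate from the top camera, so I'll use the scene camera.

Run:
```python
from h import *
p,d=cams.capture("scene");cv2.imwrite("pics/s2.png",cv2.resize(p[150:300,280:480],None,fx=4,fy=4,interpolation=2))
```

```text
(no output)
```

View pics/s2.png

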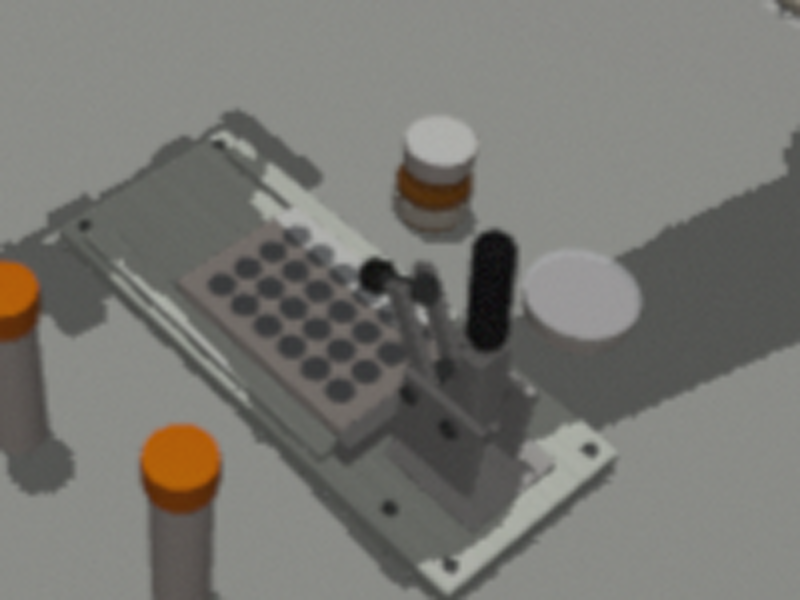

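The plate's end lies against the stop near (345,440). The near row of wells runs from (221,285) to (340,390), and the grip spans (493,240) to (488,340). A quick numeric check follows.

Run:
```python
from h import *
C=np.array([.5251,.0348]);R=np.array([[.9972,-.0745],[.0745,.9972]])
f=lambda c:(np.array(c)+.5)/4-.5+[280,150]
for c in((221,285),(340,390),(298,235)): print(((ray("scene",f(c),.0295)[:2]-C)@R*1e3).round(1))
```

```text
[ 28.7 -46.8]
[27.8 43.1]
[-26.7 -46.7]
```

Run:
```python
from h import *
C=np.array([.5251,.0348]);R=np.array([[.9972,-.0745],[.0745,.9972]])
P=cloud("top",np.load("pics/top0.npy"));q=np.c_[(P[...,:2].reshape(-1,2)-C)@R*1e3,P[...,2].ravel()*1e3]
q=q[(abs(q[:,0])<25)&(q[:,2]>40)]
for a in range(10,130,10):
    s=q[(q[:,1]>=a)&(q[:,1]<a+10)]
    if len(s):print(a,len(s),s[:,2].max().round(),s[s[:,2].argmax(),0].round())
```

```text
20 35 97.0 1.0
30 59 98.0 -2.0
40 55 109.0 6.0
50 98 114.0 -0.0
60 61 112.0 -5.0
70 137 86.0 -10.0
80 168 170.0 2.0
90 213 170.0 2.0
100 79 167.0 1.0
110 29 74.0 -16.0
120 1 71.0 -16.0
```

{"method": "play_rows", "body": {"commands": "-0.039 0.933 0 0 0 0;-0.039 0.933 0 0 0 0;-0.039 0.933 0 0 0 0;-0.039 0.933 0 0 0 0;-0.039 0.933 0 0 0 0;-0.039 0.933 0 0 0 0;-0.039 0.933 0 0 0 0;-0.039 0.933 0 0 0 0;-0.039 0.933 0 0 0 0;0 0 0 0 0 0;0 0 0 0 0 0", "grip": 0}}

```text
time_s: 8.55
tcp_pos: [0.5205, 0.0937, 0.2199]
ee_rot: [[0.077, -0.997, -0.0], [-0.997, -0.077, 0.0], [-0.0, 0.0, -1.0]]
wrist_force: [0.4, -0.2, -0.3]
gripper_width: 0.004
gripper_force: 0.0
```

{"method": "play_rows", "body": {"commands": "0 0 -0.65 0 0 0;0 0 -0.65 0 0 0;0 0 -0.65 0 0 0;0 0 -0.65 0 0 0;0 0 0 0 0 0;-0.016 0.2125 0 0 0 0;-0.016 0.2125 0 0 0 0;-0.016 0.2125 0 0 0 0;-0.016 0.2125 0 0 0 0;-0.015 0.2 0 0 0 0;-0.015 0.2 0 0 0 0;-0.015 0.2 0 0 0 0;-0.015 0.2 0 0 0 0"}}

```text
time_s: 9.85
tcp_pos: [0.5178, 0.1421, 0.1428]
ee_rot: [[0.075, -0.997, 0.002], [-0.997, -0.075, -0.001], [0.001, -0.002, -1.0]]
wrist_force: [3.0, -4.3, 0.8]
gripper_width: 0.006
gripper_force: 2.5
```

Contact is at about the expected 4–5 N. Continuing along the arc.

{"method": "play_rows", "body": {"commands": "-0.015 0.2 -0.066 0 0 0;-0.015 0.2 -0.066 0 0 0;-0.015 0.2 -0.066 0 0 0;-0.015 0.2 -0.066 0 0 0;-0.013 0.168 -0.12 0 0 0;-0.013 0.168 -0.12 0 0 0;-0.013 0.168 -0.12 0 0 0;-0.013 0.168 -0.12 0 0 0"}}

```text
time_s: 10.65
tcp_pos: [0.5134, 0.1867, 0.1187]
ee_rot: [[0.074, -0.997, -0.001], [-0.997, -0.074, -0.0], [-0.0, 0.001, -1.0]]
wrist_force: [-0.2, -1.2, 1.0]
gripper_width: 0.006
gripper_force: 0.5
```

{"method": "play_rows", "body": {"commands": "-0.009 0.115 -0.142 0 0 0;-0.009 0.115 -0.142 0 0 0;-0.009 0.115 -0.142 0 0 0;-0.005 0.067 -0.122 0 0 0;-0.005 0.067 -0.122 0 0 0;-0.005 0.067 -0.122 0 0 0;0 0 0 0 0 0;0 0 0 0 0 0"}}

```text
time_s: 11.45
tcp_pos: [0.5126, 0.2026, 0.0957]
ee_rot: [[0.074, -0.997, -0.0], [-0.997, -0.074, -0.0], [0.0, 0.0, -1.0]]
wrist_force: [-0.1, -0.9, 0.7]
gripper_width: 0.004
gripper_force: 0.0
```

Force is gone and gripper force is 0, so the handle has probably snapped. Raising clear and looking.

{"method": "play_rows", "body": {"commands": "0 0 0.8 0 0 0;0 0 0.8 0 0 0;0 0 0.8 0 0 0;0 0 0.8 0 0 0;0 0 0.8 0 0 0;0 0.9 0 0 0 0;0 0.9 0 0 0 0;0 0.9 0 0 0 0;0 0.9 0 0 0 0;0 0 0 0 0 0;0 0 0 0 0 0"}}

```text
time_s: 12.55
tcp_pos: [0.5123, 0.3107, 0.2156]
ee_rot: [[0.075, -0.997, -0.0], [-0.997, -0.075, -0.0], [0.0, 0.0, -1.0]]
wrist_force: [0.9, -0.0, 0.2]
gripper_width: 0.004
gripper_force: 0.0
```

Run:
```python
from h import *
p,d=cams.capture("scene");cv2.imwrite("pics/s3.png",cv2.resize(p[150:310,270:480],None,fx=3.5,fy=3.5,interpolation=2))
```

```text
(no output)
```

View pics/s3.png

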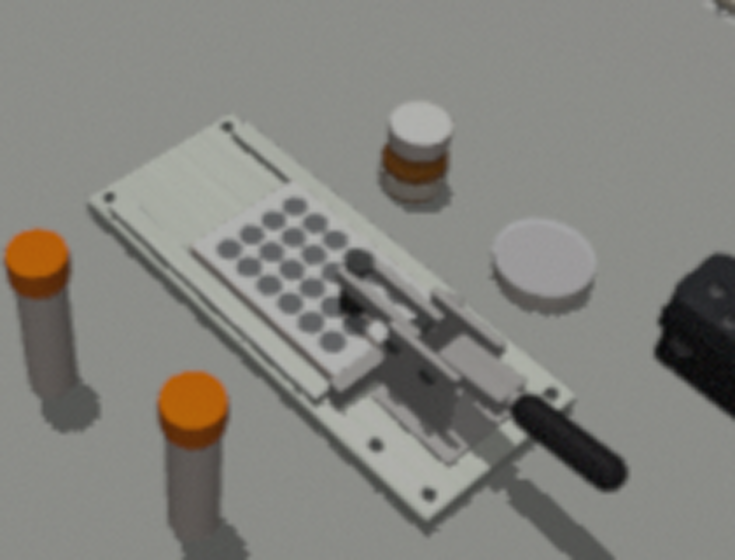

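The handle lies level, from (530,410) to (608,472), with the pad down on the plate near (352,300). The plate is against the stop and the bystanders are standing. Comparing the handle end with its locked position before handing in.

Run:
```python
from h import *
C=np.array([.5251,.0348]);R=np.array([[.9972,-.0745],[.0745,.9972]])
for l in(1.3,1.4,1.5):
    X=np.r_[C+R@[0,.104+.101*np.sin(l)],.06+.101*np.cos(l)];print(l,((proj("scene",X)-[270,150]+.5)*3.5-.5).round())
print(r.sense()["wrist_force"].round(1))
print(r.finish_job())
```

```text
1.3 [607. 444.]
1.4 [606. 457.]
1.5 [603. 469.]
[ 0.2 -0.1  0.9]
the job is handed in; nothing more can be done
None
```

The plate is home against the stop, the clamp handle is snapped down and locked with its pad on the plate, and the tubes, jar and dish are standing where they were; I handed the job in at about 12.6 s, and the hand-in returned no verdict.

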